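# Snap the eight-sided spice jar into the clip rail

### The arm

A 7-joint arm with a two-finger parallel gripper is mounted at the origin on the work surface. World frame = base frame: x ahead of the robot, y to its left, z up, the work surface at z = 0. Lengths are in m, angles in rad, forces in N, time in s.
With the tool pointing down it reaches from about 0.4 to 0.85 m from the base axis. Payload 10.4 kg.
Tool frame: the origin (TCP) lies at the very end of the fingers, on their centre line; the grasp point (between the pads) lies 19 mm behind it; z points along the fingers, y is the line along which they close (so a half turn about z gives the same grasp; the last joint's range is limited). The gripper opens to 87 mm and grips with 3 to 60 N. Pads are 19 mm wide; open, the fingers measure 117 mm over their backs; the gripper's body (75 mm by 190 mm) begins 51 mm behind the grasp point.
Start: joints at [1.305, 0.332, -0.065, 1.46, 0.022, 1.35, -0.088], TCP at [0.15, -0.607, 0.223] pointing down, gripper open.
Joint ranges: [-2.6, 2.6], [-0.5, 2.12], [-1.47, 1.34], [0.16, 2.42], [-1.27, 4.41], [0.06, 2.06], [-2.6, 2.6]. Speed limits (rad/s): [2.22, 2.22, 2.79, 2.79, 3.14, 3.14, 3.14].

### API

Orientations are given as a unit quaternion [x, y, z, w].
In Python, from bench import * gives the robot as it stands.
- The arm moves only by the tool step_arm, never from a script. Its arguments are lists of equal length, an entry for each row: "delta_pos": the shift along the world's x, y, z in units of 25 mm (1.0 is 25 mm), a list of three; "turn": the turn about the world's z in units of 0.12 rad (1.0 is 0.12 rad). In form: {"delta_pos": [[tx, ty, tz], ...], "turn": [turn, ...]}. A call has 1 to 12 rows; each row shifts and turns the commanded pose from where the row before left it; what a row does not reach is not made up. A row lasts 1/10 s, in which the tool goes at most 50 mm and 8.59 degrees, less where a joint would pass 70% of its speed; a pose out of reach is approached as far as the arm can. A call with a number of a shift or a turn outside -1 to 1 is refused whole. A call with a gripper value outside its range is refused whole. "grip" is the closure, from 0 (fully open) to 1 (shut), set as the call begins (left out, the last holds). The fingers move at their own pace and stop on an object; "newtons" is the grip in N (left out, the last holds). Time passes only in rows, so rows that do not move let the fingers close. It gives the time, the measured TCP pose, the force, the opening and the grip force at its end, in the units of the state.
- read_state(): the state, without advancing time (a new reading comes with each control period).
- camera(name): name is "side" or "top"; returns a dict with "image" (384x512x3 uint8, red, green, blue), "z_map" (384x512 float32, m along the optical axis (not along the pixel's ray), 0 where there is no reading), "mtx" (3x3 intrinsics, pixels), "view" (4x4, takes a point from world to camera coordinates). Camera axes: x right, y up, looking along -z (the intrinsics and any distortion apply to the point x, -y, -z); pixel columns grow to the right and rows downward; lengths in m; the calibration is good to about 2 mm. A picture is of the moment at which its call begins.
- close_job(): hands the job in; it is judged then, once.
The state is a dict: "time": time; "joint_positions": joint angles; "joint_vel": joint speeds; "joint_torque": joint torques, N m; "ee_pos": TCP position; "eef_rot": TCP orientation; "ft_force": force on the tool from outside, world axes, zero at the start; "torque": the same for the moment, N m; "width": finger opening in m; "grip_force": force on a finger pad.
Only numpy, scipy, OpenCV 4.12 (cv2) and the standard library are available. Lean on these libraries where they do the work, as an engineer would, in place of code of your own. Each camera call takes 0.05 s, during which the arm holds its last target. There are 200 camera calls.

### The job

The eight-sided spice jar (thicker than its round neighbour, its lid narrower than its body) lies in one of the two slots of the white tray, with only its lid sticking out: lift it out, lay it down on the small wooden board and let go of it. Then take it again across the middle of its body, carry it to the white clip rail and press it down between the four spring clips, lid in the cradle end, until it snaps in and lies fully home and level; do not drop it into the clips. Leave the round jar, the tube and the shakers where they are.

Things in the scene. Friction and masses are not known exactly. Their poses are not given: they have to be found in the camera images.
- jar: Lying eight-sided spice jar, about 180 g, amber glass, dark steel lid. Origin on its axis at mid-body; x along the axis, lid to -x. Body: octagon 50 mm across flats (flats top, bottom and sides, 21 mm wide), x = -52.5 to 52.5 mm. Lid: octagon 40 mm across flats, x = -58.5 to -86.5 mm. Axis height: 29 mm in the tray, 37 mm on the board.
- jar_lid (a point): Centre of the jar's lid, on the axis, 72.5 mm from the jar's origin towards -x. In the tray only the lid can be gripped, from above, on its flat sides.
- tray: Fixed white plastic tray, 116 (x) by 156 mm (y), origin under its centre on the table, open at -x. Two slots 56 mm wide, centre lines at y = +46 and -46 mm, a 28 mm channel between; floor 4 mm thick, wall tops 54 mm above the table, walls ending at x = -55 mm. The eight-sided jar lies in either slot, its body below the wall tops, its lid out past the -x end, centred near x = -72 mm.
- board: Fixed small wooden board, 200 mm (x) by 120 mm (y) by 12 mm thick, origin under its centre on the table, top 12 mm above the table. The jar's middle is to lie over the middle part of the board, in any direction.
- rail: Fixed white clip rail for one jar; origin on the table under the jar's place. Seated jar: axis along x, lid to -x, origin at x 0, y 0, z 33 mm, on a floor 8 mm high. Cradle: two cheeks 46 mm apart, 36 mm high, x -58 to -88 mm; the lid fits, the body or fingers do not. Far stop: face at x 56.5 mm, 38 mm high. Sides are free for fingers from x -26 to 26 mm.
- rail_mouth (a point): Middle of the clips' mouth, 70 mm above the rail's origin. Four sprung clips, two a side, x -44 to -28 and 28 to 44 mm, outer faces 33 mm out, lips 40 mm apart at height 50 mm, flared above. Pressing: clips spread at jar axis height 76 to 62 mm, force rising to 8-18 N, then 0-5 N sliding; below 43 mm they snap over and pull it home.
- roundjar: Slimmer round jar (amber body 38 mm diameter, dark round lid 44 mm, wider than the body; 139 mm long) lying in the tray's other slot; not to be disturbed. Origin on its axis at mid-body.
- tube: Corked glass tube, 22 mm diameter, lying in the tray's middle channel; origin on its axis. Leave alone.
- salt: White shaker with metal top, 70 mm tall, 52 mm diameter, standing; origin under its centre. Leave alone.
- pepper: Dark wooden shaker with metal top, 70 mm tall, 52 mm diameter, standing; origin under its centre. Leave alone.
Mind the look-alikes: they are no part of the job. Leave any pink look-alike of the jar alone. Several things have the shape of the board; the one meant has the colours described above.

How it is judged:
On the way, in this order (a step that is already met when the one before it is completed fails the run):
1. the jar lies on the board, let go of (x of jar in the frame of board between -0.075 and 0.075 m and y of jar in the frame of board between -0.05 and 0.05 m and z of jar in the frame of board between 0.033 and 0.042 m and angle between jar's own x axis and vertical between 1.47 and 1.67 rad and contact force between the fingers and jar below 0.05 N and contact force between jar and board above 0.5 N and linear speed of jar below 0.02 m/s), for 0.2 s.
2. the jar is snapped home in the clip rail (z of jar in the frame of rail between 0.028 and 0.036 m and x of jar in the frame of rail between -0.007 and 0.007 m and y of jar in the frame of rail between -0.005 and 0.005 m and angle between the x axis of jar and the x axis of rail, either way round below 0.06 rad and x of jar_lid in the frame of rail below -0.06 m), for 0.2 s.
At the end, for the whole second after the job is handed in: The jar, first laid on the board and let go of there, lies at rest and released in the clip rail, lid in the cradle end, snapped under the clips: axis 28 to 36 mm above the table, within 7 mm along and 5 mm across of the rail's middle, parallel within 0.06 rad (all of step 2 and linear speed of jar below 0.02 m/s and contact force between the fingers and jar below 0.05 N); the robot touches nothing.
It fails at once if the jar is dropped or slammed into the clips (faster than 0.7 m/s within 120 mm of the rail's origin) (distance between jar and rail below 0.12 m and linear speed of jar above 0.7 m/s).
It fails at once if the round jar or the tube in the tray is disturbed (moved more than 35 mm) (distance of any of roundjar, tube from where it was at the start of the episode above 0.035 m).
It fails at once if a shaker is disturbed (moved more than 35 mm) (distance of any of salt, pepper from where it was at the start of the episode above 0.035 m).
It also fails if it takes over 69 s, if anything falls off the work surface, if the arm or the gripper's body presses on something with over 40 N, if the wrist force passes 120 N, or if a joint passes its speed limit or range.

## Working session

There is one attempt and no reset: what is moved stays moved. The work goes in short steps, Python scripts to look and compute and a tool call to move; the robot and the scene stay as the last step left them, time stands still between calls to the robot, and variables do not carry over. Pictures are saved under pics/ and viewed, at most 10 in all, crops included, and the job is handed in when it is done.

Besides the shell and the picture viewer there is one more tool, called after ">>>" by a JSON object that holds its "method" and its "body". step_arm: Moves the arm, as the interface text tells. Shifts and turns lie within -1 to 1; 1 stands for 25 mm of shift or 0.12 rad of turn. Its arguments: {"type":"object","properties":{"delta_pos":{"type":"array"},"turn":{"type":"array"},"grip":{"type":"number"},"newtons":{"type":"number"}},"required":["delta_pos","turn"]}

```bash
mkdir -p pics; ls; python3 - <<'E'
from bench import *
import cv2, numpy as np
s=read_state(); print({k:np.round(v,4).tolist() for k,v in s.items()})
for n in("top","side"):
    c=camera(n); cv2.imwrite(f"pics/{n}0.png",cv2.cvtColor(c["image"],cv2.COLOR_RGB2BGR)); np.savez(f"{n}0.npz",**c)
    print(n,c["mtx"].tolist(),np.round(c["view"],4).tolist())
E
```

```text
pics
{'time': 0.0, 'joint_positions': [1.3054, 0.3329, -0.0647, 1.461, 0.0216, 1.3499, -0.0885], 'joint_vel': [-0.0007, 0.0003, -0.0004, 0.0003, 0.0018, -0.0002, 0.0013], 'joint_torque': [-0.0005, -62.3267, 0.0246, -38.9899, -0.0614, 0.0398, 0.0001], 'ee_pos': [0.1501, -0.6063, 0.2217], 'eef_rot': [0.9926, 0.1211, -0.0001, -0.0007], 'ft_force': [-0.7242, -0.1577, 0.1871], 'torque': [-0.011, -0.0565, 0.0186], 'grip_force': 0.0, 'width': 0.087}
top [[382.7094086197975, 0.0, 257.26500518363184], [0.0, 382.7094086197975, 197.07931735401343], [0.0, 0.0, 1.0]] [[-0.0168, -0.9999, 0.0029, 0.0138], [0.9881, -0.0162, 0.1531, -0.5209], [-0.153, 0.0055, 0.9882, -1.0547], [0.0, 0.0, 0.0, 1.0]]
side [[451.50222711720124, 0.0, 259.710063009129], [0.0, 451.50222711720124, 193.08734013045745], [0.0, 0.0, 1.0]] [[-0.9366, -0.3501, -0.0154, 0.4687], [0.1927, -0.5512, 0.8118, -0.1477], [-0.2927, 0.7573, 0.5837, -1.0867], [0.0, 0.0, 0.0, 1.0]]
```

View pics/top0.png

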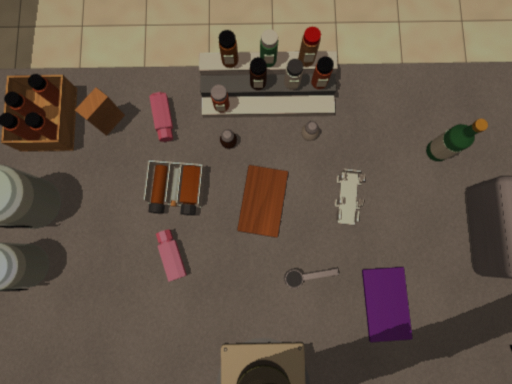

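View pics/side0.png

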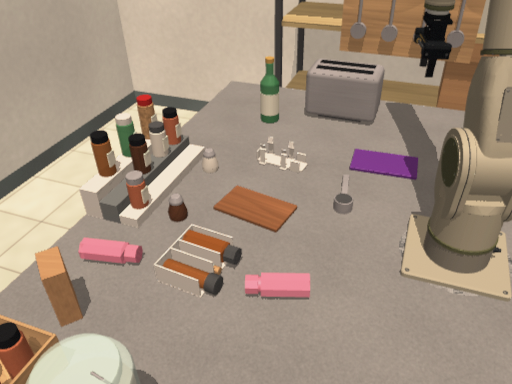

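The top view shows the tray at (174,185) with its lids towards the robot, the board at (263,201) and the rail at (349,197). Pink decoys lie at (161,117) and (171,255). The side view agrees. Next I'll zoom in on the tray and the rail and measure them.

```bash
cat > h.py <<'E'
import numpy as np, cv2
def load(n): return dict(np.load(n+".npz"))
def ray(c,uv,z):
    """pixels -> world points on the plane z (scalar)"""
    uv=np.atleast_2d(uv).astype(float); K=c["mtx"]; V=c["view"]; R=V[:3,:3]; t=V[:3,3]
    d=np.c_[(uv[:,0]-K[0,2])/K[0,0],-(uv[:,1]-K[1,2])/K[1,1],-np.ones(len(uv))]@R
    o=-R.T@t; return o+d*((z-o[2])/d[:,2])[:,None]
def cloud(c):
    """all pixels -> world points from the depth map"""
    v,u=np.mgrid[:384,:512]; K=c["mtx"]; V=c["view"]; Z=c["z_map"]
    p=np.stack([(u-K[0,2])/K[0,0]*Z,-(v-K[1,2])/K[1,1]*Z,-Z],-1)
    return (p-V[:3,3])@V[:3,:3]
E
python3 - <<'E'
from h import *
c=load("top0"); im=cv2.cvtColor(c["image"],cv2.COLOR_RGB2BGR)
a=cv2.resize(im[150:225,135:215],None,fx=5,fy=5,interpolation=cv2.INTER_CUBIC)
b=cv2.resize(im[160:235,315:385],None,fx=5,fy=5,interpolation=cv2.INTER_CUBIC)
cv2.imwrite("pics/crop0.png",np.hstack([a,b]))
P=cloud(c); hsv=cv2.cvtColor(im,cv2.COLOR_BGR2HSV)
def blob(m):
    n,l,s,ce=cv2.connectedComponentsWithStats(m.astype(np.uint8)); return 
# board
for nm,(x0,x1,y0,y1) in dict(board=(230,295,160,242),rail=(325,372,160,232),tray=(140,207,155,222)).items():
    r=np.zeros((384,512),bool); r[y0:y1,x0:x1]=1
    q=P[r]; print(nm,"z hist",np.histogram(q[:,2],bins=np.arange(-.01,.09,.01)))
r=np.zeros((384,512),bool); r[160:242,230:295]=1
m=r&(hsv[...,1]>120)
cs,_=cv2.findContours(m.astype(np.uint8),0,1); k=max(cs,key=cv2.contourArea).reshape(-1,2)
w=ray(c,k,.012)[:,:2].astype(np.float32); print("board",cv2.minAreaRect(w*1000))
r[:]=0; r[160:232,325:372]=1
m=r&(hsv[...,1]<70)&(hsv[...,2]>130); m2=cv2.morphologyEx(m.astype(np.uint8),cv2.MORPH_CLOSE,np.ones((3,3)))
print("rail z there",np.percentile(P[m][:,2],[5,25,50,75,95]))
w=P[m&(P[...,2]>.004)&(P[...,2]<.016)][:,:2].astype(np.float32); print("rail floor",cv2.minAreaRect(w*1000))
w=P[m&(P[...,2]>.022)]; print("rail high pts"); print(np.round(w*1000)[:80].astype(int).tolist())
E
```

```text
board z hist (array([1581, 1724, 2004,    0,    0,    0,    0,    0,    0]), array([-0.01,  0.  ,  0.01,  0.02,  0.03,  0.04,  0.05,  0.06,  0.07,
        0.08]))
rail z hist (array([1379, 1586,  132,   41,   89,   22,   75,   40,    8]), array([-0.01,  0.  ,  0.01,  0.02,  0.03,  0.04,  0.05,  0.06,  0.07,
        0.08]))
tray z hist (array([1079,  814,  147,  405,  587,  748,  688,    1,    0]), array([-0.01,  0.  ,  0.01,  0.02,  0.03,  0.04,  0.05,  0.06,  0.07,
        0.08]))
board ((515.81982421875, -10.417221069335938), (119.74969482421875, 199.27049255371094), 79.53368377685547)
rail z there [0.00356751 0.00610863 0.00760626 0.00927083 0.03882962]
rail floor ((525.077880859375, -259.50091552734375), (68.63909912109375, 164.75433349609375), 84.52980041503906)
rail high pts
[[600, -251, 36], [601, -255, 34], [597, -277, 36], [596, -279, 39], [585, -238, 51], [584, -240, 55], [584, -243, 54], [582, -238, 53], [581, -240, 57], [578, -239, 71], [579, -238, 52], [579, -240, 55], [576, -240, 66], [575, -237, 55], [577, -241, 50], [573, -240, 67], [573, -237, 53], [572, -239, 58], [
[... 352 characters left out ...]
1], [498, -234, 52], [496, -234, 50], [495, -236, 52], [484, -228, 34], [484, -232, 30], [481, -228, 34], [480, -230, 38], [481, -235, 31], [478, -228, 35], [477, -230, 39], [476, -281, 38], [475, -228, 35], [475, -231, 35], [474, -282, 37], [472, -227, 37], [472, -230, 35], [471, -282, 35], [469, -227, 39], [469, -230, 35], [469, -280, 31], [468, -281, 39], [466, -227, 35], [466, -231, 33], [465, -279, 35], [466, -282, 33], [463, -227, 37], [463, -230, 35], [354, 11, 1122], [463, -279, 33], [462, -281, 36], [461, -227, 35], [461, -230, 35], [460, -278, 36], [460, -282, 32], [458, -227, 35], [458, -230, 34], [457, -279, 33], [456, -280, 39], [454, -226, 39], [455, -230, 34], [454, -278, 34]]
```

View pics/crop0.png

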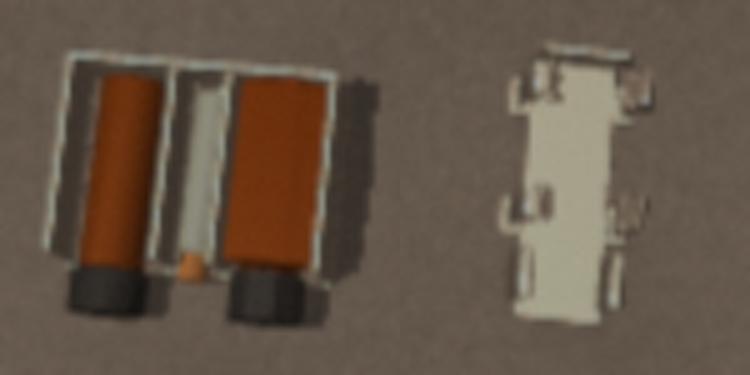

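The crop settles it. The eight-sided jar is the right-hand one (crop about (275,170), lid (267,297)), in the tray's -y slot. The rail's cradle cheeks are at the robot end and its stop is at the far end. Now I'll measure the jar and the rail.

```bash
python3 - <<'E'
from h import *
c=load("top0"); im=cv2.cvtColor(c["image"],cv2.COLOR_RGB2BGR); P=cloud(c); hsv=cv2.cvtColor(im,cv2.COLOR_BGR2HSV)
print("cam",-c["view"][:3,:3].T@c["view"][:3,3])
def R(x0,x1,y0,y1):
    r=np.zeros((384,512),bool); r[y0:y1,x0:x1]=1; return r
def rect(m,z):
    cs,_=cv2.findContours(m.astype(np.uint8),0,1); k=max(cs,key=cv2.contourArea).reshape(-1,2)
    w=ray(c,k,z)[:,:2].astype(np.float32)*1000; r=cv2.minAreaRect(w); return np.round(r[0],1),np.round(r[1],1),round(r[2],1)
body=R(176,204,160,206)&(hsv[...,1]>170)&(hsv[...,2]>70)
print("body sil",rect(body,.035)); q=P[body]; t=q[np.abs(q[:,2]-.054)<.004]; print("body z",np.percentile(q[:,2],[5,50,90]),"flat n",len(t),"rect",cv2.minAreaRect(t[:,:2].astype(np.float32)*1000), "med",np.median(t,0))
lid=R(178,200,199,218)&(hsv[...,2]<70)&(P[...,2]>.03)
q=P[lid]; print("lid z",np.percentile(q[:,2],[5,50,95]), "rect",rect(lid,.045)); t=q[np.abs(q[:,2]-.049)<.004]; print("lid top",cv2.minAreaRect(t[:,:2].astype(np.float32)*1000),t.mean(0))
cork=R(168,178,197,208)&(hsv[...,1]>100); q=P[cork]; print("cork",q.min(0),q.max(0))
# tray wall tops
w=R(140,207,155,214)&(hsv[...,1]<70)&(hsv[...,2]>120)&(np.abs(P[...,2]-.054)<.006)
print("tray",cv2.minAreaRect(P[w][:,:2].astype(np.float32)*1000))
# rail
m=R(325,372,160,232)&(hsv[...,1]<70)&(hsv[...,2]>130)
ch=m&(P[...,2]>.026)&(P[...,2]<.044)&(P[...,0]<.49); q=P[ch]
for s in(q[q[:,1]>-.255],q[q[:,1]<-.255]): print("cheek",np.round(s.min(0)*1e3),np.round(s.max(0)*1e3),np.polyfit(s[:,0],s[:,1],1),s.mean(0),len(s))
st=P[m&(P[...,2]>.026)&(P[...,2]<.044)&(P[...,0]>.59)]; print("stop",np.round(st*1e3).tolist())
# floor lateral edges: row by row mid of floor-height pixels
for z in(.004,.0):pass
fl=m&(P[...,2]<.016)&(P[...,2]>.003); q=P[fl]
for x0 in np.arange(.44,.60,.01):
    s=q[(q[:,0]>=x0)&(q[:,0]<x0+.01)]
    if len(s): print(round(x0+.005,3),np.round([s[:,1].min()*1e3,s[:,1].max()*1e3],1))
E
```

```text
cam [0.35359089 0.01115586 1.12194342]
body sil (array([563.6, 200.1]), array([ 48.3, 107.9]), 84.5)
body z [0.04006726 0.05098534 0.05482457] flat n 346 rect ((561.0364990234375, 195.9466552734375), (34.53278732299805, 104.10115051269531), 83.67350006103516) med [0.55964096 0.19779848 0.05305064]
lid z [0.03616351 0.04479511 0.05147714] rect (array([490.8, 203.3]), array([41.9, 31.4]), 89.1)
lid top ((492.0313720703125, 204.45713806152344), (27.954612731933594, 29.02186393737793), 88.14112091064453) [0.49000134 0.20503312 0.0481646 ]
cork [ 0.50186407  0.24205416 -0.00139769] [0.51937047 0.26367206 0.02716903]
tray ((568.1846923828125, 244.4981231689453), (155.49099731445312, 112.89482879638672), 84.72687530517578)
cheek [ 454. -235.   30.] [ 484. -226.   39.] [-0.08718113 -0.18810763] [ 0.46960834 -0.22904861  0.03521406] 23
cheek [ 451. -282.   31.] [ 476. -278.   39.] [-0.09856941 -0.23458654] [ 0.46216982 -0.28014235  0.03533929] 17
stop [[600.0, -251.0, 36.0], [601.0, -255.0, 34.0], [597.0, -277.0, 36.0], [596.0, -279.0, 39.0]]
0.445 [-276.8 -229.6]
0.455 [-273.6 -228.2]
0.465 [-277.7 -238.9]
0.475 [-277.4 -239.9]
0.485 [-290.5 -234.7]
0.495 [-288.5 -225.8]
0.505 [-289.3 -223.2]
0.515 [-283.8 -224.2]
0.525 [-286.4 -238.9]
0.535 [-287.7 -238.7]
0.545 [-287.3 -239.4]
0.555 [-289.1 -243.4]
0.565 [-298.4 -235.8]
0.575 [-299.2 -232.8]
0.585 [-294.  -233.7]
0.595 [-293.  -263.6]
```

The tray's yaw is about -0.092. The lid is at about (0.491, 0.2045), which matches the slot geometry. The rail's yaw is also about -0.093, with its origin near (0.539, -0.262). I'll move over to the lid.

>>> {"method": "step_arm", "body": {"delta_pos": [[1,0.5,0],[1,0.5,0],[1,0.5,0],[1,0.5,0],[1,0.5,0],[1,0.5,0],[1,0.5,0],[1,0.5,0],[1,0.5,0],[1,0.5,0],[1,0.5,0],[1,0.5,0]], "turn": [-0.25,-0.25,-0.25,-0.25,-0.25,-0.25,-0.25,-0.25,-0.25,-0.25,-0.25,0], "grip": 0.35, "newtons": 45}}

```text
time: 1.3
ee_pos: [0.4511, -0.4559, 0.2221]
eef_rot: [0.999, -0.044, -0.0, -0.0]
ft_force: [-0.5, 0.0, -0.1]
width: 0.0567
grip_force: 0.0
```

>>> {"method": "step_arm", "body": {"delta_pos": [[0,1,0],[0,1,0],[0,1,0],[0,1,0],[0,1,0],[0,1,0],[0,1,0],[0,1,0],[0,1,0],[0,1,0],[0,1,0],[0,1,0]], "turn": [0,0,0,0,0,0,0,0,0,0,0,0]}}

```text
time: 2.5
ee_pos: [0.45, -0.1556, 0.2223]
eef_rot: [0.999, -0.044, -0.0, 0.0]
ft_force: [0.4, -0.7, 0.3]
width: 0.0564
grip_force: 0.0
```

>>> {"method": "step_arm", "body": {"delta_pos": [[0,1,0],[0,1,0],[0,1,0],[0,1,0],[0,1,0],[0,1,0],[0,1,0],[0,1,0],[0,1,0],[0,1,0],[0,1,0],[0,0,0]], "turn": [0,0,0,0,0,0,0,0,0,0,0,0]}}

```text
time: 3.7
ee_pos: [0.4496, 0.1217, 0.2225]
eef_rot: [0.999, -0.041, -0.0, -0.0]
ft_force: [-0.6, 0.2, -0.4]
width: 0.0564
grip_force: 0.0
```

>>> {"method": "step_arm", "body": {"delta_pos": [[0.5,1,0],[0.5,1,0],[0.5,1,0],[0.04,0.32,0],[0,0,-1],[0,0,-1],[0,0,-1],[0,0,-1],[0,0,-1],[0,0,-0.6],[0,0,0],[0,0,0]], "turn": [-0.05,0,0,0,0,0,0,0,0,0,0,0]}}

```text
time: 4.9
ee_pos: [0.4891, 0.2012, 0.0833]
eef_rot: [0.999, -0.047, 0.0, -0.0]
ft_force: [0.1, 0.5, -0.0]
width: 0.0564
grip_force: 0.0
```

```bash
python3 - <<'E'
from bench import *
import cv2,numpy as np
s=read_state();print(s["ee_pos"],2*np.arctan2(s["eef_rot"][1],s["eef_rot"][0]))
a=cv2.resize(camera("side")["image"][195:315,130:290],None,fx=4,fy=4,interpolation=2)
cv2.imwrite("pics/pre.png",a[...,::-1])
E
```

```text
[0.48907471 0.20118027 0.08325621] -0.09339762518106803
```

View pics/pre.png

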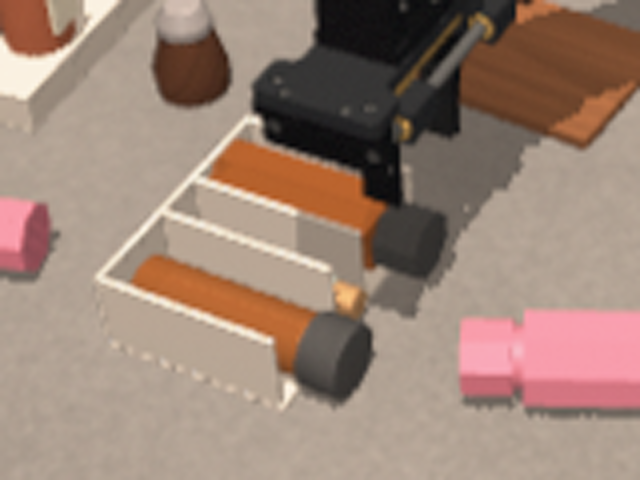

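The near finger is at (385,190), and the lid at (410,240) lies below and between the fingers; the tube's cork at (348,297) is clear. I'll lower and grip.

>>> {"method": "step_arm", "body": {"delta_pos": [[0,0.13,-0.5],[0,0,-0.6],[0,0,-0.6],[0,0,-0.6],[0,0,-0.6],[0,0,0],[0,0,0]], "turn": [0,0,0,0,0,0,0]}}

```text
time: 5.65
ee_pos: [0.4885, 0.2047, 0.0097]
eef_rot: [0.999, -0.046, -0.0, 0.0]
ft_force: [0.5, -0.1, 0.3]
width: 0.0569
grip_force: 0.0
```

>>> {"method": "step_arm", "body": {"delta_pos": [[0,0,0],[0,0,0],[0,0,0],[0,0,0],[0,0,0],[0,0,0]], "turn": [0,0,0,0,0,0], "grip": 1, "newtons": 50}}

```text
time: 6.25
ee_pos: [0.4891, 0.2048, 0.0105]
eef_rot: [0.999, -0.047, 0.0, -0.0]
ft_force: [-0.9, -0.2, 6.2]
width: 0.0397
grip_force: 49.8
```

>>> {"method": "step_arm", "body": {"delta_pos": [[0,0,0.3],[0,0,0.4],[0,0,0.5],[0,0,0.5],[0,0,0.5],[0,0,0.5],[0,0,0.5],[0,0,0.3],[0,0,0],[0,0,0]], "turn": [0,0,0,0,0,0,0,0,0,0]}}

```text
time: 7.25
ee_pos: [0.4887, 0.2044, 0.0974]
eef_rot: [0.999, -0.047, -0.0, 0.0]
ft_force: [-0.2, 0.4, -2.5]
width: 0.0395
grip_force: 49.8
```

```bash
python3 - <<'E'
from bench import *
import cv2,numpy as np
s=read_state();print(s["ee_pos"],s["ft_force"],s["torque"],s["width"])
a=cv2.resize(camera("side")["image"][180:300,130:290],None,fx=4,fy=4,interpolation=2)
cv2.imwrite("pics/lift.png",a[...,::-1])
E
```

```text
[0.48868056 0.20441877 0.09738233] [-0.23847222  0.36950917 -2.47452028] [ 0.01158925  0.15803881 -0.02365846] 0.039543661056746976
```

View pics/lift.png

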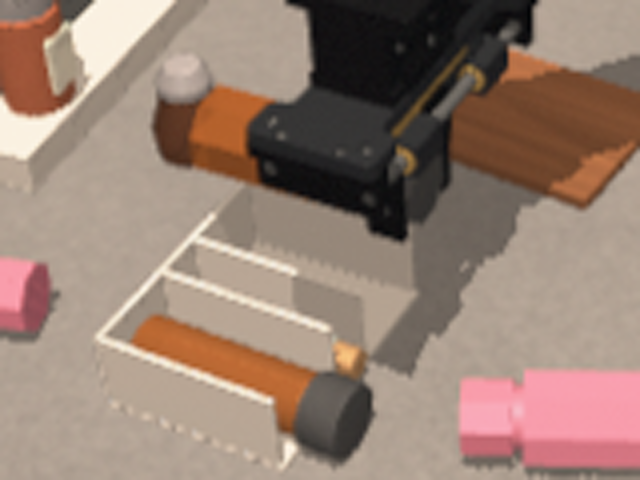

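The jar is held by the lid, roughly level and clear of the tray; its body is at (230,135) and the far end only looks near the pepper shaker by perspective. I'll carry it over the board.

>>> {"method": "step_arm", "body": {"delta_pos": [[-0.1,-0.4,0],[-0.2,-0.8,0],[-0.2,-1,0],[-0.2,-1,0],[-0.2,-1,0],[-0.2,-1,0],[-0.2,-1,0],[-0.2,-1,0],[-0.2,-0.7,0],[-0.17,-0.44,0],[0,0,0],[0,0,0]], "turn": [0,0,0,0,0,0,0,0,0,0,0,0]}}

```text
time: 8.5
ee_pos: [0.4418, -0.0039, 0.0974]
eef_rot: [0.999, -0.047, -0.0, 0.0]
ft_force: [0.3, 0.8, -1.9]
width: 0.0395
grip_force: 49.8
```

>>> {"method": "step_arm", "body": {"delta_pos": [[0,0,-0.4],[0,0,-0.5],[0,0,-0.5],[0,0,-0.5],[0,0,-0.4],[0,0,-0.3],[0,0,-0.2],[0,0,-0.1],[0,0,0],[0,0,0]], "turn": [0,0,0,0,0,0,0,0,0,0]}}

```text
time: 9.5
ee_pos: [0.4423, -0.0039, 0.0254]
eef_rot: [0.999, -0.047, 0.0, 0.0]
ft_force: [0.4, -0.0, -1.3]
width: 0.0397
grip_force: 49.8
```

>>> {"method": "step_arm", "body": {"delta_pos": [[0,0,-0.1],[0,0,-0.06],[0,0,-0.06],[0,0,-0.06],[0,0,0],[0,0,0]], "turn": [0,0,0,0,0,0]}}

```text
time: 10.1
ee_pos: [0.442, -0.004, 0.0185]
eef_rot: [0.999, -0.047, -0.0, 0.0]
ft_force: [-4.9, -0.5, 8.2]
width: 0.0397
grip_force: 49.8
```

>>> {"method": "step_arm", "body": {"delta_pos": [[0,0,0],[0,0,0],[0,0,0],[0,0,0],[0,0,0],[0,0,0]], "turn": [0,0,0,0,0,0], "grip": 0.1}}

```text
time: 10.7
ee_pos: [0.442, -0.0039, 0.018]
eef_rot: [0.999, -0.047, 0.0, 0.0]
ft_force: [-0.2, 0.5, -0.6]
width: 0.0758
grip_force: 0.0
```

>>> {"method": "step_arm", "body": {"delta_pos": [[0,0,0.5],[0,0,1],[0,0,1],[0,0,1],[0,0,1],[-1,0,1],[-1,0,1],[-1,0,0],[-0.5,0,0],[0,0,0]], "turn": [0,0,0,0,0,0,0,0,0,0]}}

```text
time: 11.7
ee_pos: [0.3537, -0.0039, 0.1815]
eef_rot: [0.999, -0.047, 0.001, 0.001]
ft_force: [0.2, -0.3, -0.6]
width: 0.0782
grip_force: 0.0
```

```bash
python3 - <<'E'
from bench import *
from h import *
s=read_state();print(s["ee_pos"])
for n in("top","side"):
    c=camera(n); np.savez(n+"1.npz",**c); cv2.imwrite(f"pics/{n}1.png",c["image"][...,::-1])
E
```

```text
[ 0.35366166 -0.00394781  0.18148414]
```

View pics/top1.png

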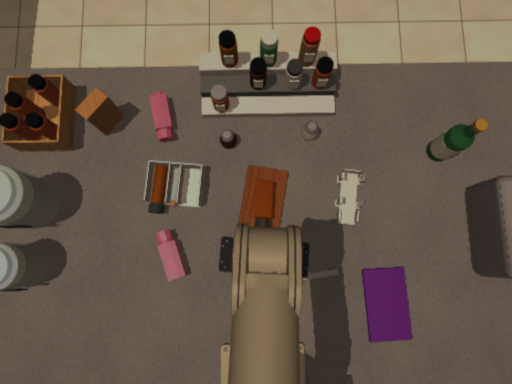

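The top view shows the jar lying on the board, its body around (264,198) and its lid at (262,224), with the arm pulled back towards the base. I'll measure the jar again, and the rail from both views.

```bash
python3 - <<'E'
from h import *
for n in("top1","side1"):
    c=load(n); P=cloud(c); hsv=cv2.cvtColor(c["image"],cv2.COLOR_RGB2HSV)
    roi=(P[...,0]>.43)&(P[...,0]<.6)&(abs(P[...,1]+.01)<.05)&(P[...,2]>.022)&(P[...,2]<.075)&(hsv[...,1]>150)&(hsv[...,2]>60)
    q=P[roi]; print(n,len(q),"z",np.percentile(q[:,2],[5,50,95])); 
    t=q[q[:,2]>.058]; print(" body rect",cv2.minAreaRect(q[:,:2].astype(np.float32)*1e3)," top",cv2.minAreaRect(t[:,:2].astype(np.float32)*1e3),t.mean(0),np.polyfit(t[:,0],t[:,1],1)[0])
    m=(P[...,0]>.43)&(P[...,0]<.63)&(abs(P[...,1]+.262)<.06)&(P[...,2]<.08)
    for nm,z0,z1,xa,xb in(("cheekL",.03,.042,.44,.49),("cheekR",.03,.042,.44,.49),("clipNL",.045,.08,.48,.53),("clipNR",.045,.08,.48,.53),("clipFL",.045,.08,.55,.6),("clipFR",.045,.08,.55,.6),("stop",.03,.042,.588,.62)):
        k=m&(P[...,2]>z0)&(P[...,2]<z1)&(P[...,0]>xa)&(P[...,0]<xb)
        if nm[-1]=="L": k&=P[...,1]>-.26
        if nm[-1]=="R": k&=P[...,1]<-.26
        q=P[k]*1e3
        if len(q)>2: print(nm,len(q),"min",np.round(q.min(0)),"max",np.round(q.max(0)),"mean",np.round(q.mean(0),1))
c=load("top1"); P=cloud(c); hsv=cv2.cvtColor(c["image"],cv2.COLOR_RGB2HSV)
r=np.zeros((384,512),bool); r[160:235,325:372]=1
m=r&(hsv[...,1]<70)&(hsv[...,2]>130)&(P[...,2]<.016)&(P[...,2]>.003)
for v in range(178,224,3):
    u=np.where(m[v])[0]; print(v,np.round(ray(c,[[u.min()-.5,v],[u.max()+.5,v]],.008)[:,:2]*1e3,1).tolist())
E
```

```text
top1 672 z [0.04706336 0.05825201 0.06352882]
 body rect ((511.6726379394531, -10.986400604248047), (49.8686408996582, 110.37841796875), 86.01329803466797)  top ((514.266357421875, -12.183477401733398), (36.55371856689453, 105.3061294555664), 88.77108001708984) [ 0.51584449 -0.01153922  0.0612644 ] -0.06022084517572101
cheekL 25 min [ 455. -234.   31.] max [ 483. -224.   40.] mean [ 468.5 -228.5   35.8]
cheekR 25 min [ 448. -286.   31.] max [ 477. -276.   38.] mean [ 462.4 -280.4   34.9]
clipNL 32 min [ 495. -240.   48.] max [ 513. -226.   70.] mean [ 504.6 -232.4   57.3]
clipNR 36 min [ 489. -290.   46.] max [ 510. -278.   69.] mean [ 498.5 -283.9   57.5]
clipFL 31 min [ 567. -250.   45.] max [ 586. -236.   70.] mean [ 576.1 -241.2   56.6]
clipFR 35 min [ 561. -300.   46.] max [ 579. -288.   70.] mean [ 569.  -293.1   57. ]
stop 33 min [ 591. -295.   31.] max [ 600. -248.   40.] mean [ 595.5 -270.8   35.9]
side1 724 z [0.02786114 0.05170605 0.06166354]
 body rect ((516.804931640625, -0.126312255859375), (111.41975402832031, 47.670753479003906), 0.47230932116508484)  top ((517.196533
[... 583 characters left out ...]
 min [ 599. -265.   31.] max [ 601. -242.   39.] mean [ 600.  -251.3   34.8]
178 [[579.5, -231.3], [578.4, -299.6]]
181 [[570.5, -230.8], [569.4, -296.1]]
184 [[561.2, -242.3], [560.3, -298.6]]
187 [[552.2, -241.8], [551.4, -289.2]]
190 [[543.2, -241.3], [542.4, -288.7]]
193 [[534.3, -237.9], [533.4, -288.2]]
196 [[525.3, -237.5], [524.5, -287.7]]
199 [[516.1, -254.7], [515.6, -284.2]]
202 [[507.7, -221.9], [506.6, -289.6]]
205 [[498.8, -221.5], [497.7, -286.1]]
208 [[489.7, -232.8], [488.8, -291.5]]
211 [[480.8, -238.2], [480.1, -279.3]]
214 [[471.9, -240.7], [471.3, -278.8]]
217 [[463.1, -237.3], [462.5, -275.4]]
220 [[454.4, -234.0], [453.7, -274.9]]
223 [[445.5, -239.4], [444.9, -277.3]]
```

The rail's four clips, cheeks and stop agree on an origin of (0.5375, -0.263) and a yaw of about -0.12. The jar's middle is at about (0.5147, -0.0108), yaw -0.093. I'll take it again across mid-body.

>>> {"method": "step_arm", "body": {"delta_pos": [[1,-0.28,0],[1,0,0],[1,0,0],[1,0,0],[1,0,0],[1,0,0],[0.44,0,0],[0,0,-0.5],[0,0,-1],[0,0,-1],[0,0,-1],[0,0,0]], "turn": [0,0,0,0,0,0,0,0,0,0,0,0], "grip": 0}}

```text
time: 13.0
ee_pos: [0.5122, -0.011, 0.0896]
eef_rot: [0.999, -0.046, -0.003, -0.0]
ft_force: [-0.1, -0.8, 0.1]
width: 0.0871
grip_force: 0.0
```

>>> {"method": "step_arm", "body": {"delta_pos": [[0,0,-0.6],[0,0,-0.6],[0,0,-0.6],[0,0,-0.5],[0,0,-0.4],[0,0,-0.3],[0,0,0],[0,0,0]], "turn": [0,0,0,0,0,0,0,0]}}

```text
time: 13.8
ee_pos: [0.5157, -0.0109, 0.0182]
eef_rot: [0.999, -0.047, 0.0, -0.0]
ft_force: [0.2, -1.0, 0.7]
width: 0.0868
grip_force: 0.0
```

>>> {"method": "step_arm", "body": {"delta_pos": [[-0.04,0,0],[0,0,0],[0,0,0],[0,0,0],[0,0,0],[0,0,0],[0,0,0]], "turn": [0,0,0,0,0,0,0], "grip": 1, "newtons": 60}}

```text
time: 14.5
ee_pos: [0.5147, -0.0108, 0.0182]
eef_rot: [0.999, -0.047, 0.0, -0.0]
ft_force: [0.1, 0.6, 1.0]
width: 0.0492
grip_force: 59.9
```

>>> {"method": "step_arm", "body": {"delta_pos": [[0,0,0.3],[0,0,0.6],[0,0,0.8],[0,0,0.8],[0,0,0.8],[0,0,0.8],[0,0,0.6],[0,0,0.3],[0,0,0],[0,0,0]], "turn": [0,0,0,0,0,0,0,0,0,0]}}

```text
time: 15.5
ee_pos: [0.5141, -0.011, 0.1425]
eef_rot: [0.999, -0.047, -0.0, 0.0]
ft_force: [-0.5, 0.6, -1.8]
width: 0.0493
grip_force: 59.9
```

>>> {"method": "step_arm", "body": {"delta_pos": [[0.1,-0.4,0],[0.1,-0.8,0],[0.1,-1,0],[0.1,-1,0],[0.1,-1,0],[0.1,-1,0],[0.1,-1,0],[0.1,-1,0],[0.1,-1,0],[0.04,-0.9,0],[0,-0.6,0],[0,-0.38,0]], "turn": [-0.1,-0.12,0,0,0,0,0,0,0,0,0,0]}}

```text
time: 16.7
ee_pos: [0.5371, -0.2654, 0.1424]
eef_rot: [0.998, -0.061, -0.001, 0.0]
ft_force: [-0.4, 0.0, -1.4]
width: 0.0496
grip_force: 59.9
```

>>> {"method": "step_arm", "body": {"delta_pos": [[0,0,-0.4],[0,0,-0.6],[0,0,-0.5],[0,0,-0.3],[0,0,0],[0,0,0]], "turn": [0,0,0,0,0,0]}}

```text
time: 17.3
ee_pos: [0.5382, -0.2626, 0.0981]
eef_rot: [0.998, -0.06, 0.0, 0.0]
ft_force: [-0.8, -0.9, -1.0]
width: 0.0494
grip_force: 59.9
```

```bash
python3 - <<'E'
from bench import *
from h import *
s=read_state();print(s["ee_pos"],2*np.arctan2(s["eef_rot"][1],s["eef_rot"][0]),s["ft_force"],s["torque"])
for n in("top","side"):
    c=camera(n); np.savez(n+"2.npz",**c)
    P=cloud(c); hsv=cv2.cvtColor(c["image"],cv2.COLOR_RGB2HSV)
    near=(P[...,0]>.40)&(P[...,0]<.65)&(abs(P[...,1]+.263)<.08)
    a=near&(hsv[...,1]>150)&(hsv[...,2]>60)&(P[...,2]>.07); q=P[a]*1e3
    print(n,len(q)); 
    if len(q)>20: print("amber min/max",np.round(q.min(0)),np.round(q.max(0)),cv2.minAreaRect(q[:,:2].astype(np.float32)))
    l=near&(hsv[...,2]<75)&(hsv[...,1]<90)&(P[...,2]>.07)&(P[...,2]<.135)&(P[...,0]<.485); q=P[l]*1e3
    if len(q)>5: print("lid",len(q),np.round(q.min(0)),np.round(q.max(0)),q.mean(0))
a=load("top2")["image"][150:240,310:390]; b=load("side2")["image"][90:190,230:330]
o=np.hstack([cv2.resize(a,(356,400),interpolation=2),cv2.resize(b,(400,400),interpolation=2)])
cv2.imwrite("pics/rail2.png",o[...,::-1])
E
```

```text
[ 0.53820939 -0.26261581  0.09814381] -0.1190749289195442 [-0.80810419 -0.90856606 -1.03165581] [0.02313693 0.02234516 0.00175392]
top 233
amber min/max [ 484. -283.  113.] [ 524. -202.  262.] ((505.1700744628906, -242.60101318359375), (82.39127349853516, 38.49604034423828), 85.3238525390625)
lid 126 [ 450. -277.  109.] [ 481. -234.  135.] [ 464.36500804 -252.56827773  128.0503005 ]
side 355
amber min/max [ 486. -292.   96.] [ 592. -198.  175.] ((532.9880981445312, -253.46029663085938), (76.54035186767578, 97.16881561279297), 62.31713104248047)
lid 93 [ 453. -271.   98.] [ 483. -230.  134.] [ 463.38674759 -243.63250913  115.56131996]
```

View pics/rail2.png

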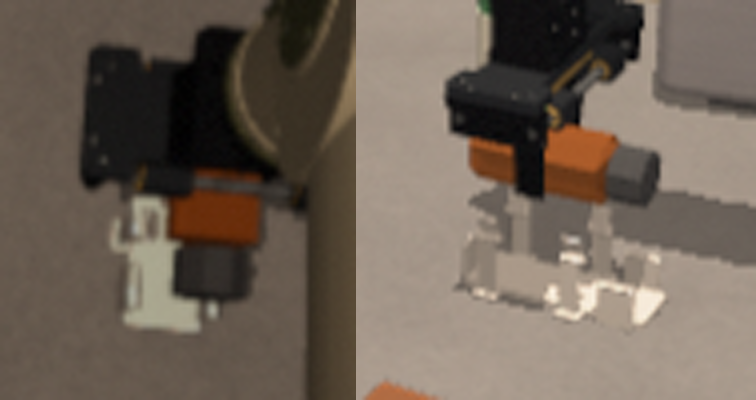

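The jar hangs over the rail, lid over the cradle end, and the measured lid centre (465.5, -255) matches the middle of the cheeks (465.5, -254.5). I'll lower it slowly into the clips.

>>> {"method": "step_arm", "body": {"delta_pos": [[0,0,-0.3],[0,0,-0.4],[0,0,-0.4],[0,0,-0.3],[0,0,-0.2],[0,0,-0.2],[0,0,-0.2],[0,0,-0.2],[0,0,0]], "turn": [0,0,0,0,0,0,0,0,0]}}

```text
time: 18.3
ee_pos: [0.5391, -0.263, 0.0434]
eef_rot: [0.998, -0.06, 0.001, 0.0]
ft_force: [2.8, 0.2, 0.8]
width: 0.0494
grip_force: 59.9
```

>>> {"method": "step_arm", "body": {"delta_pos": [[0,0,-0.2],[0,0,-0.2],[0,0,-0.1],[0,0,0]], "turn": [0,0,0,0]}}

```text
time: 18.7
ee_pos: [0.5378, -0.2628, 0.0299]
eef_rot: [0.998, -0.06, -0.0, -0.0]
ft_force: [2.8, 0.4, -3.3]
width: 0.0491
grip_force: 59.9
```

>>> {"method": "step_arm", "body": {"delta_pos": [[0,0,-0.15],[0,0,-0.15],[0,0,-0.15],[0,0,-0.1],[0,0,-0.06],[0,0,0],[0,0,0]], "turn": [0,0,0,0,0,0,0]}}

```text
time: 19.4
ee_pos: [0.5374, -0.2627, 0.0147]
eef_rot: [0.998, -0.06, -0.001, -0.0]
ft_force: [-1.3, 1.3, -6.0]
width: 0.0497
grip_force: 59.9
```

```bash
python3 - <<'E'
from bench import *
from h import *
s=read_state();print(s["ee_pos"],s["ft_force"],s["torque"])
c=camera("side"); np.savez("side3.npz",**c)
P=cloud(c); hsv=cv2.cvtColor(c["image"],cv2.COLOR_RGB2HSV)
near=(P[...,0]>.40)&(P[...,0]<.65)&(abs(P[...,1]+.263)<.08)
q=P[near&(hsv[...,1]>150)&(hsv[...,2]>60)&(P[...,2]>.02)&(P[...,2]<.08)]*1e3
for a,b in((480,500),(500,525),(550,575),(575,600)):
    t=q[(q[:,0]>a)&(q[:,0]<b)]; 
    if len(t): print(a,len(t),"ztop",np.percentile(t[:,2],[80,95]),"y",np.percentile(t[:,1],[5,95]))
cv2.imwrite("pics/seat.png",cv2.resize(c["image"][110:190,230:330],(750,600),interpolation=2)[...,::-1])
E
```

```text
[ 0.53736536 -0.26273193  0.01469308] [-1.32768744  1.29248816 -6.04430297] [ 0.13838135  0.1270347  -0.03558545]
480 74 ztop [56.34570906 58.27689224] y [-264.0260426  -230.15050496]
500 46 ztop [57.41412973 58.62311079] y [-281.0300322  -232.62524105]
550 28 ztop [38.72343141 42.58813315] y [-244.03406575 -236.8474664 ]
```

View pics/seat.png

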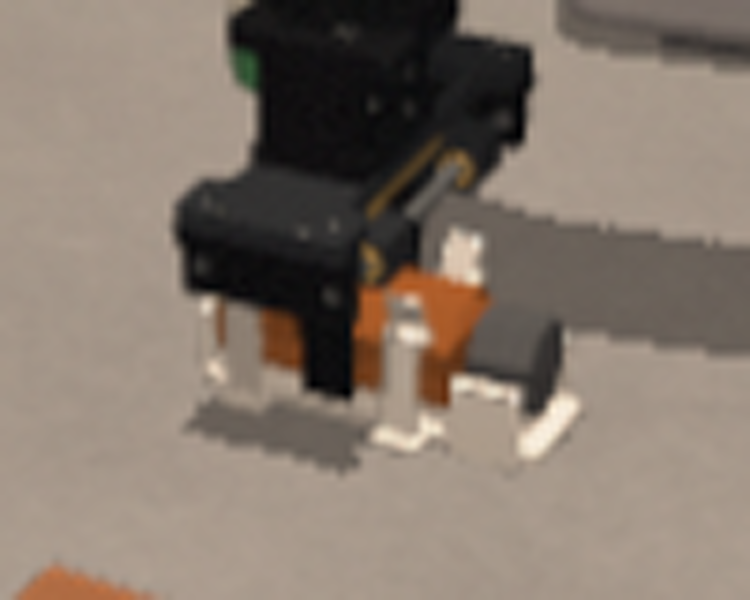

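The jar sits between the clips with its lid in the cradle (515,345). Its top is at 58 mm, which puts the axis at 33 mm, so it is home. I'll release and withdraw straight up.

>>> {"method": "step_arm", "body": {"delta_pos": [[0,0,0],[0,0,0],[0,0,0],[0,0,0],[0,0,0],[0,0,0]], "turn": [0,0,0,0,0,0], "grip": 0.15}}

```text
time: 20.05
ee_pos: [0.5381, -0.2629, 0.0154]
eef_rot: [0.998, -0.06, 0.0, 0.0]
ft_force: [0.5, 0.2, 0.2]
width: 0.0737
grip_force: 0.0
```

>>> {"method": "step_arm", "body": {"delta_pos": [[0,0,0.3],[0,0,0.6],[0,0,1],[0,0,1],[0,0,1],[0,0,1],[0,0,1],[-0.5,0.5,1],[-1,1,0],[-1,1,0],[-1,1,0],[0,0,0]], "turn": [0,0,0,0,0,0,0,0,0,0,0,0]}}

```text
time: 21.25
ee_pos: [0.4487, -0.1725, 0.1893]
eef_rot: [0.998, -0.058, 0.0, 0.001]
ft_force: [-0.2, -0.2, 0.1]
width: 0.0741
grip_force: 0.0
```

```bash
python3 - <<'E'
from bench import *
from h import *
s=read_state();print(s["ee_pos"],s["ft_force"],s["time"])
for n in("top","side"):
    c=camera(n); P=cloud(c); hsv=cv2.cvtColor(c["image"],cv2.COLOR_RGB2HSV)
    near=(P[...,0]>.40)&(P[...,0]<.65)&(abs(P[...,1]+.263)<.08)&(P[...,2]<.08)
    q=P[near&(hsv[...,1]>150)&(hsv[...,2]>60)&(P[...,2]>.02)]*1e3
    t=q[q[:,2]>54]; print(n,len(q),cv2.minAreaRect(t[:,:2].astype(np.float32)),"tilt fit",np.polyfit(t[:,0],t[:,2],1),np.median(t,0))
    cv2.imwrite(f"pics/end_{n}.png",c["image"][...,::-1])
a=cv2.imread("pics/end_top.png")[150:240,310:390]; b=cv2.imread("pics/end_side.png")[110:190,230:330]
cv2.imwrite("pics/end.png",np.hstack([cv2.resize(a,(356,400),interpolation=2),cv2.resize(b,(440,400),interpolation=2)]))
E
```

```text
[ 0.44870648 -0.17252597  0.18925623] [-0.15602535 -0.19181067  0.1453944 ] 21.25Traceback (most recent call last):
  File "<stdin>", line 8, in <module>
    raise TypeError("expected non-empty vector for x")
TypeError: expected non-empty vector for x
```

The arm hides the rail in the top view, so I'll move it aside and look again.

>>> {"method": "step_arm", "body": {"delta_pos": [[0,1,0],[0,1,0],[0,1,0],[0,1,0],[0,1,0],[0,1,0],[0,1,0],[0,1,0],[0,0,0],[0,0,0]], "turn": [0,0,0,0,0,0,0,0,0,0]}}

```text
time: 22.3
ee_pos: [0.4513, 0.0245, 0.1885]
eef_rot: [0.998, -0.059, 0.001, 0.0]
ft_force: [-0.5, 0.1, 0.1]
width: 0.0741
grip_force: 0.0
```

```bash
python3 - <<'E'
from bench import *
from h import *
for n in("top","side"):
    c=camera(n); P=cloud(c); hsv=cv2.cvtColor(c["image"],cv2.COLOR_RGB2HSV)
    near=(P[...,0]>.40)&(P[...,0]<.65)&(abs(P[...,1]+.263)<.08)&(P[...,2]<.08)
    q=P[near&(hsv[...,1]>150)&(hsv[...,2]>60)&(P[...,2]>.02)]*1e3
    t=q[q[:,2]>54]
    if len(t)>20: print(n,len(q),cv2.minAreaRect(t[:,:2].astype(np.float32)),"tilt fit",np.polyfit(t[:,0],t[:,2],1),np.median(t,0))
    cv2.imwrite(f"pics/end_{n}.png",c["image"][...,::-1])
a=cv2.imread("pics/end_top.png")[150:240,310:390]; b=cv2.imread("pics/end_side.png")[110:190,230:330]
cv2.imwrite("pics/end.png",np.hstack([cv2.resize(a,(356,400),interpolation=2),cv2.resize(b,(440,400),interpolation=2)]))
E
```

```text
top 603 ((536.8516235351562, -264.2341003417969), (34.251792907714844, 105.2400894165039), 82.43617248535156) tilt fit [-3.42401865e-03  5.90763890e+01] [ 534.45379939 -263.79808394   57.23266805]
side 160 ((500.8021545410156, -254.4122772216797), (25.580289840698242, 26.099082946777344), 73.6097412109375) tilt fit [-6.99444909e-02  9.11203508e+01] [ 498.61871778 -253.47571855   56.35655905]
```

View pics/end.png

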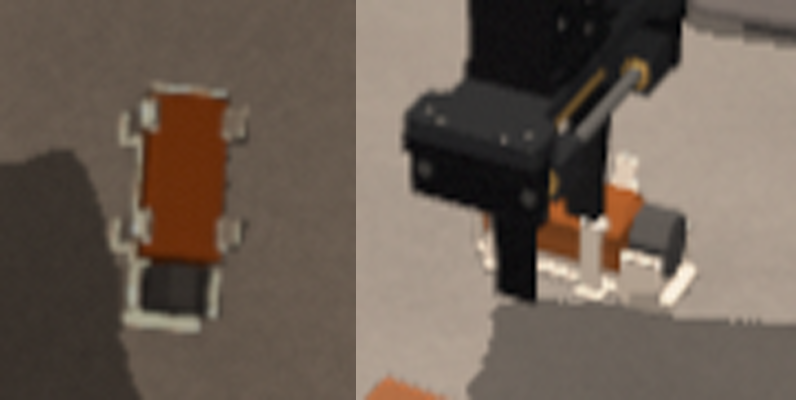

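The top view shows the jar under all four clips: body at (185,180), lid between the cheeks at (175,287), far end at the stop. It measures centred at (0.537, -0.264), yaw -0.13, level, with its top at about 57 mm, and the arm is clear. I'll hand it in.

```bash
python3 -c "
from bench import *
print(close_job())"
```

```text
the job is handed in; nothing more can be done
None
```

The jar was laid on the board and let go, then taken again mid-body and pressed into the clip rail, where the camera shows it home and level under all four clips with its lid in the cradle; the job is handed in, and no verdict was returned.

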